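# Stand the knocked thinner bottles back up in their tray

### The arm

A 7-joint arm with a two-finger parallel gripper is mounted at the origin on the work surface. World frame = base frame: x ahead of the robot, y to its left, z up, the work surface at z = 0. Lengths are in mm, angles in rad, forces in N, time in s.
With the tool pointing down it reaches from about 400 to 925 mm from the base axis. Payload 4.1 kg.
Tool frame: the origin (TCP) lies on the centre line of the jaws, within the pads' length; the fingertips stand 25 mm ahead of it and the grasp point (between the pads) lies 6 mm ahead of it; x points along the fingers, y is the direction in which the jaws open and shut, and the axes are right-handed (so a half turn about x gives the same grasp; the last joint's range is limited). The gripper opens to 85 mm and grips with 20 to 120 N. Pads are 22 mm wide; open, the fingers measure 114 mm over their backs; the gripper's body (76 mm by 85 mm) begins 54 mm behind the grasp point. The pads swing forward as they close: fully open they stand 13 mm farther back than shut.
Start: joints at [-1.352, 0.398, 0.045, 1.537, -0.019, 1.207, -0.051], TCP at [203.088, 617.491, 256.347] pointing down, gripper open.
Joint ranges: [-2.82, 2.82], [-0.49, 2.23], [-1.37, 1.46], [0, 2.46], [-1.36, 4.5], [0.23, 2], [-2.94, 2.94]. Speed limits (rad/s): [2.57, 2.57, 3.14, 3.14, 3.14, 3.14, 3.14].

### API

Orientations are given as a unit quaternion [w, x, y, z].
In Python, from station import state, snapshot, close_job gives the robot as it stands. The module is installed in compiled form; this text tells all that it offers.
- The arm moves only by the tool play_rows, never from a script. Its argument "commands" is a list of rows, each a list of 5 numbers: the finger opening in m, from 0 to 0.0854, then the shift along the tool's x, y, z in m, then the turn about the tool's x in rad. In form: [[jaw, dx, dy, dz, roll], ...]. A call has 1 to 8 rows; each row is the pose to reach, as a shift and turn from the pose commanded when the call began, along the tool's axes at that moment; what a row does not reach only later rows make up. A row lasts 1/10 s, in which the tool goes at most 50 mm and 8.59 degrees, less where a joint would pass 70% of its speed; a pose out of reach is approached as far as the arm can. A call with a gripper value outside its range is refused whole. The fingers move at their own pace and stop on an object; "newtons" is the grip in N (left out, the last holds). Time passes only in rows, so rows that repeat a pose let the fingers close. It gives the time, the measured TCP pose, the force and the opening at its end, in the units of the state.
- state(): the state, without advancing time (a new reading comes with each control period).
- snapshot(name): name is "scene" or "top" or "wrist"; returns a dict with "color" (480x640x3 uint8, blue, green, red), "fovy" (degrees; the focal length in pixels is half the picture's height over the tangent of half this angle, whatever the lens; pixels are square), "cx", "cy" (the principal point, pixels), "view" (4x4, takes a point from world to camera coordinates). Camera axes: x right, y down, z forward; pixel columns grow to the right and rows downward; lengths in mm; the calibration is good to about 2 mm. A picture is of the moment at which its call begins. There is no depth.
- close_job(): hands the job in, once; it reports no verdict.
The state is a dict: "t": time; "joint_positions": joint angles; "dq": joint speeds; "tau": joint torques, N m; "ee_pos": TCP position; "tool_rot": TCP orientation; "wrist_force": force on the tool from outside, world axes, zero at the start; "torque": the same for the moment, N m; "opening": opening from 0.0 (shut) to 1.0 (fully open).
Only numpy, scipy, OpenCV 4.12 (cv2) and the standard library are available. Lean on these libraries where they do the work, as an engineer would, in place of code of your own. Each camera call takes 0.05 s, during which the arm holds its last target.

### The job

Two of the three thinner bottles in the black tray have been knocked and lean out over its long rims: the blue-capped and the yellow-capped one. Gently push each of them back with a fingertip until it stands upright, flat on the tray floor; do not pinch, lift or carry them, and do not knock them right over. Leave the white-capped bottle, the small black cup and the jar where they stand.

Things in the scene. Friction and masses are not known exactly. Their poses are not given: they have to be found in the camera images.
- tray: Fixed black perforated sheet-metal tray, 310 long (its x axis) by 99 wide (its y axis) outside, walls 3 thick, floor 4 thick, rim top 34 above the bench; inside 304 by 93. Origin: centre of its underside on the bench, z up. Its two long rims lie at y = +-46 to 50 in its frame. The bottles stand in a row along its x axis, 90 apart.
- blue_bottle: Square milky-white plastic bottle, blue screw cap: body 52 by 52 by 105 high, cap 30 in diameter, top 130 above the base; 170 to 340 g. Origin: centre of its base; z axis from base to cap. At the start it leans about 42 degrees over the tray's +y rim, lower edge on the tray floor, side against the rim. It balances at about 26 degrees of lean; nearer upright than that it rocks home of itself.
- yellow_bottle: The same bottle with a yellow screw cap (same sizes, origin, axes and weight). At the start it leans in the same way, about 42 degrees, over the tray's other long rim, towards the tray's -y.
- white_bottle: The same bottle with a white screw cap, standing upright in the tray, in any of the three places. To be left alone. Origin: centre of its base.
- blue_bottle_cap (a point): Centre of the top of the blue cap, on the bottle's axis, 130 from the base. At the start the cap hangs about 50 outside the tray's +y rim (its outermost edge 100 from the bottle's base centre, measured level), 90 to 128 above the bench.
- yellow_bottle_cap (a point): Centre of the top of the yellow cap, on the bottle's axis, 130 from the base. At the start the cap hangs outside the tray's -y rim in the same way.
- blue_bottle_mid (a point): Centre of the blue-capped bottle's body, on its axis, 52.5 from the base; 56.5 above the bench when it stands upright in the tray. The lower edge it tips about lies, measured level, 19 from the starting place of its base centre, towards the lean, and hardly slides: stood up, its pushed side is vertical over that line (likewise for the yellow one).
- yellow_bottle_mid (a point): Centre of the yellow-capped bottle's body, on its axis, 52.5 from the base; 56.5 above the bench when it stands upright in the tray.
- cup_mid (a point): Small black bell-shaped open cup, 58 across the rim, 45 high, standing on the mat beside the tray; the point lies on its axis, 22 above the bench. To be left alone.
- jar_mid (a point): Small amber glass jar with a red lid, 48 in diameter, 62 high, standing on the mat beside the tray; the point lies on its axis, 31 above the bench. To be left alone.
Mind the look-alikes: they are no part of the job. Leave any brown, pink or red look-alike of the yellow_bottle alone.

How it is judged:
By the outcome, as a careful person would: the job done as asked, in the order asked, and still so for the second after the job is handed in, with the robot touching nothing.
It also fails if it takes over 51 s, if anything falls off the work surface, if the arm or the gripper's body presses on something with over 40 N, if the wrist force passes 120 N, or if a joint passes its speed limit or range.

## Working session

There is one attempt and no reset: what is moved stays moved. The work goes in short steps, Python scripts to look and compute and a tool call to move; the robot and the scene stay as the last step left them, time stands still between calls to the robot, and variables do not carry over. Pictures are saved under pics/ and viewed, and the job is handed in when it is done.

Besides the shell and the picture viewer there is one more tool, called after "Call:" as name(argument=value, ...), one argument or row to a line, values as JSON. play_rows: Moves the arm, as the interface text tells. Its arguments: {"type":"object","properties":{"commands":{"type":"array","items":{"type":"array","items":{"type":"number"}}},"newtons":{"type":"number"}},"required":["commands"]}

```bash
mkdir -p pics
cat > h.py <<'E'
import numpy as np,cv2
from station import state,snapshot,close_job
def snap(n,f):
    s=snapshot(n); cv2.imwrite('pics/'+f,s['color']); return s
def K(s):
    f=240/np.tan(np.radians(s['fovy'])/2); return f
def proj(s,p):
    p=np.atleast_2d(p).astype(float); V=np.array(s['view']); c=p@V[:3,:3].T+V[:3,3]; f=K(s)
    return np.c_[s['cx']+f*c[:,0]/c[:,2], s['cy']+f*c[:,1]/c[:,2]]
def ray(s,u,v):
    V=np.array(s['view']);R=V[:3,:3];o=-R.T@V[:3,3];f=K(s)
    d=R.T@np.array([(u-s['cx'])/f,(v-s['cy'])/f,1]);return o,d/np.linalg.norm(d)
def atz(s,u,v,z):
    o,d=ray(s,u,v);return o+d*(z-o[2])/d[2]
E
python3 - <<'E'
from h import *
import pickle
S={}
for n in['scene','top','wrist']:
    s=snap(n,n+'0.png');S[n]=s
    V=np.array(s['view']);print(n,s['fovy'],s['cx'],s['cy'],-V[:3,:3].T@V[:3,3],V[2,:3])
pickle.dump(S,open('s0.pkl','wb'))
print(state())
E
```

```text
scene 57.38123341747211 314.5132845718159 238.88269489374153 [ 885.70258172 -597.23948892  909.27410142] [-0.27776758  0.50628715 -0.81640583]
top 56.11084744395752 313.9237799518556 245.0716444964101 [494.77433354 -94.59461809 977.35226999] [ 0.12687221  0.00401678 -0.99191094]
wrist 69.1497691548239 320.8607037409063 241.31294336766084 [124.61372502 643.23597374 374.27903001] [ 0.30154448 -0.1013039  -0.94805508]
{'t': 0.15, 'joint_positions': array([-1.35200237,  0.39901456,  0.04504936,  1.53758507, -0.01872357,
        1.20692229, -0.05072249]), 'dq': array([ 0.00019858, -0.00280215,  0.00249111, -0.00430761,  0.00032808,
        0.00042265,  0.00097498]), 'tau': array([ 1.94285400e-03, -4.75558412e+01,  1.36672687e+00, -2.54514134e+01,
        1.17454011e-02,  6.50753500e-03, -3.63671887e-06]), 'ee_pos': array([202.93464026, 617.03409282, 255.5096114 ]), 'tool_rot': array([ 0.69814865,  0.11132951,  0.6982569 , -0.11238995]), 'wrist_force': array([-0.18139514, -0.49967903,  0.12722887]), 'torque': array([-0.0187386 , -0.00577766,  0.0384029 ]), 'opening': 0.9997617012060185}
```

View pics/scene0.png

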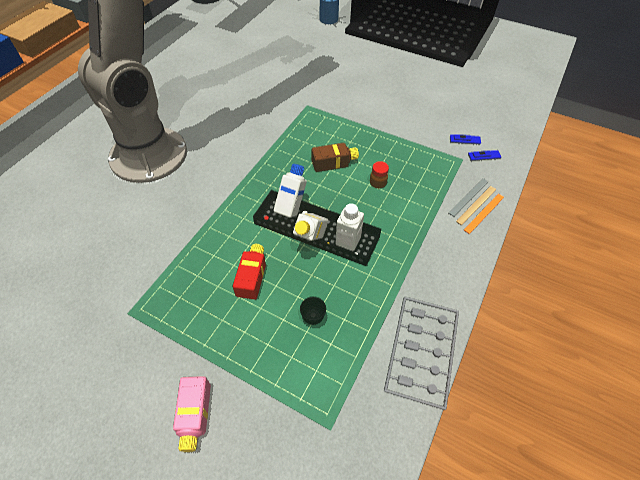

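View pics/top0.png

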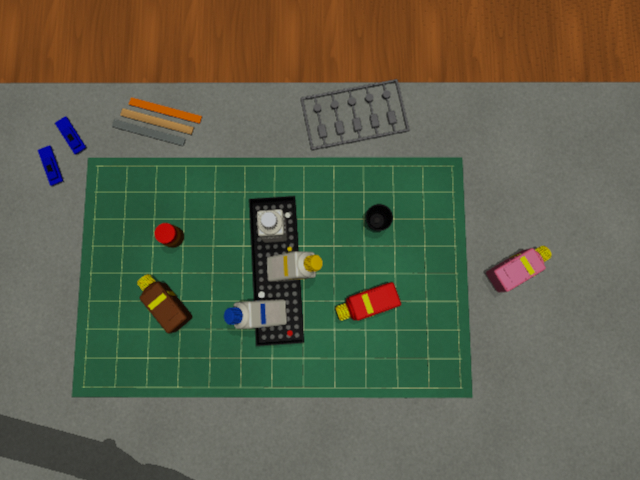

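View pics/wrist0.png

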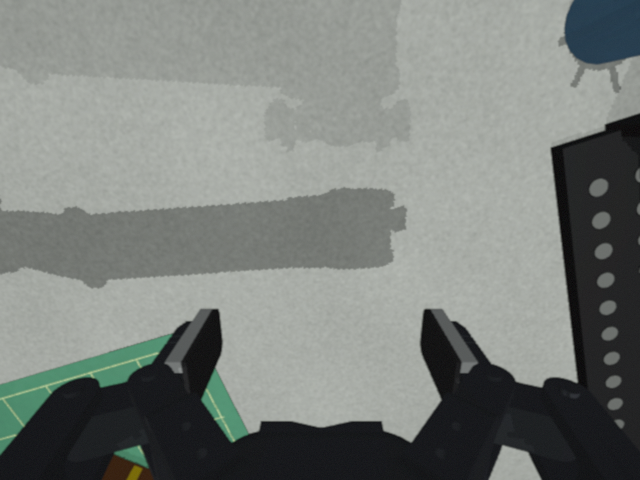

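Run:
```python
from h import *
import pickle
S=pickle.load(open('s0.pkl','rb'))
c=S['top']['color'][180:360,140:400];cv2.imwrite('pics/t1.png',cv2.resize(c,None,fx=3,fy=3,interpolation=cv2.INTER_CUBIC))
c=S['scene']['color'][140:340,220:400];cv2.imwrite('pics/s1.png',cv2.resize(c,None,fx=3,fy=3,interpolation=cv2.INTER_CUBIC))
s=S['top']
for u,v,z in[(250,199,34),(296,197,34),(303,342,34),(258,344,34),(234,316,110),(314,263,110),(269,220,134),(378,218,22),(167,234,62)]:print(u,v,atz(s,u,v,z).round(1))
```

```text
250 199 [714.7  46.2  34. ]
296 197 [719.2 -52.2  34. ]
303 342 [414.6 -68.6  34. ]
258 344 [410.3  23.8  34. ]
234 316 [469.4  60.9 110. ]
314 263 [570.8 -91.3 110. ]
269 220 [650.6  -5.6 134. ]
378 218 [ 675.9 -228.7   22. ]
167 234 [634.5 211.6  62. ]
```

View pics/t1.png

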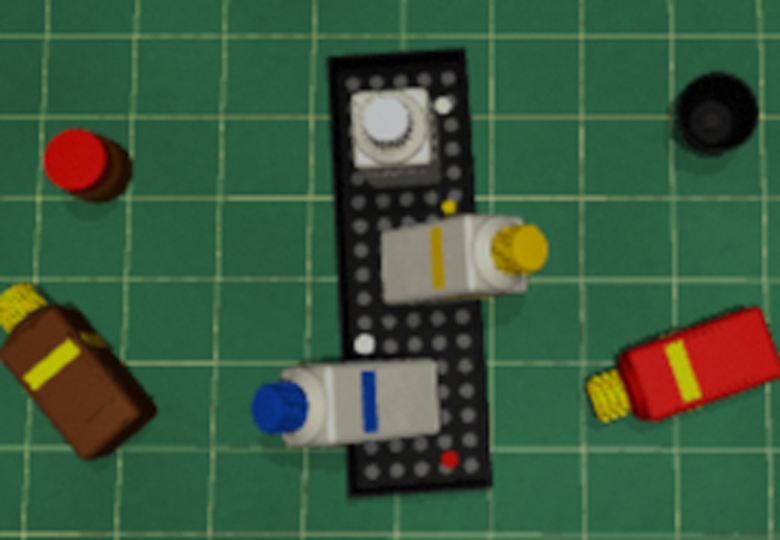

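View pics/s1.png

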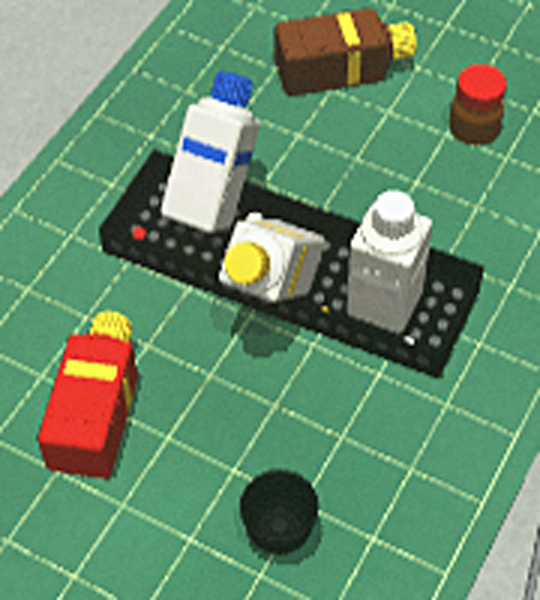

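```bash
cat >> h.py <<'E'
from scipy.spatial.transform import Rotation as Rn
C=np.array([564.5,-12.7,0]);YAW=np.radians(3.6)
def T2W(p,C=C,yaw=YAW): return np.atleast_2d(p)@Rn.from_euler('z',yaw).as_matrix().T+C
def bottle(xt,sg,th):
    # sg +1 leans to +y ; returns body corners(8), cap circle pts in tray frame
    piv=np.array([xt,sg*19.5,4.]);R=np.array([[1,0,0],[0,np.cos(th),sg*np.sin(th)],[0,-sg*np.sin(th),np.cos(th)]])
    loc=[[a,b-sg*26,h] for h in(0,105) for a,b in((-26,-26),(26,-26),(26,26),(-26,26))]
    cap=[[15*np.cos(t),15*np.sin(t)-sg*26,130] for t in np.linspace(0,6.28,20)]
    return np.array(loc)@R.T+piv,np.array(cap)@R.T+piv
def overlay(s,fn,box,bs,k=3):
    im=cv2.resize(s['color'],None,fx=k,fy=k,interpolation=cv2.INTER_CUBIC)
    P=lambda p:np.int32(proj(s,T2W(p))*k+k/2)
    for z in(0,34):
        q=[[-155,-49.5,z],[155,-49.5,z],[155,49.5,z],[-155,49.5,z]]
        cv2.polylines(im,[P(q)],True,(0,255,255),1)
    for b in bs:
        c,cap=bottle(*b)
        for i in(0,4):cv2.polylines(im,[P(c[i:i+4])],True,(255,0,255),1)
        cv2.polylines(im,[P(cap)],True,(255,255,0),1)
    u0,v0,u1,v1=[k*x for x in box];cv2.imwrite('pics/'+fn,im[v0:v1,u0:u1])
E
python3 - <<'E'
from h import *
import pickle
S=pickle.load(open('s0.pkl','rb'))
th=np.radians(42);bs=[(-90,1,th),(0,-1,th)]
overlay(S['top'],'to1.png',(200,180,400,360),bs,4)
overlay(S['scene'],'so1.png',(220,140,400,280),bs,4)
st=state();R=Rn.from_quat(st['tool_rot'],scalar_first=True).as_matrix();print(R.round(3))
for b in bs: print(T2W(bottle(*b)[1].mean(0)))
E
```

```text
[[-0.     0.312  0.95 ]
 [-0.001  0.95  -0.312]
 [-1.    -0.002  0.   ]]
[[469.94587102  68.68783158 118.00701471]]
[[570.71457464 -99.64744712 118.00543144]]
```

View pics/to1.png

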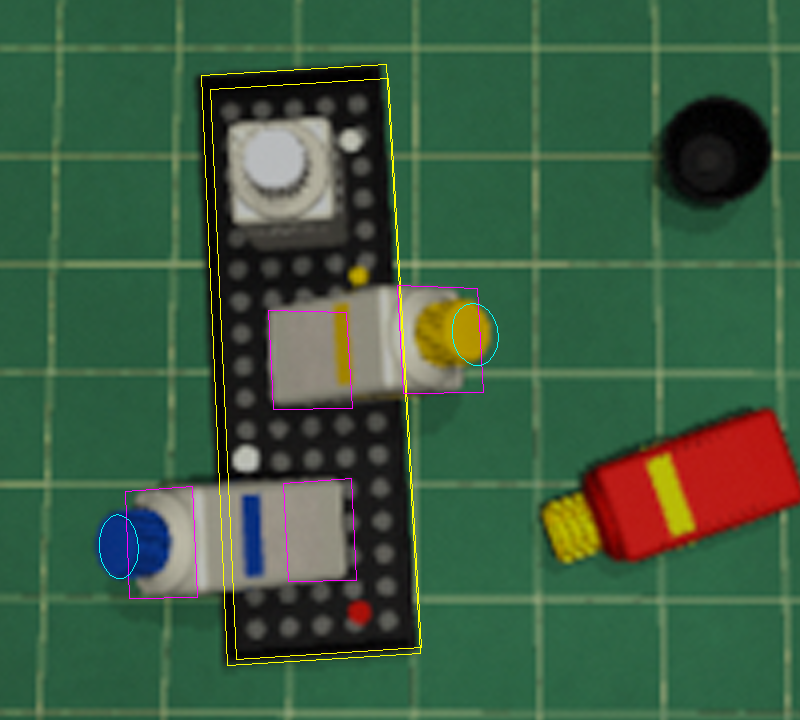

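View pics/so1.png

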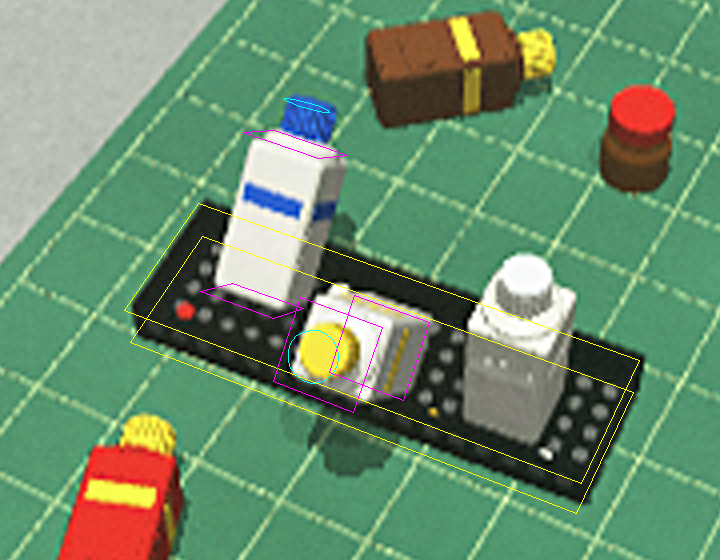

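Call:
play_rows(
  commands=[
    [0, 0, -0.045, 0.05, 0.15],
    [0, 0, -0.09, 0.1, 0.3],
    [0, 0, -0.12, 0.133, 0.44],
    [0, 0, -0.15, 0.166, 0.58],
    [0, 0, -0.18, 0.199, 0.73],
    [0, 0, -0.21, 0.232, 0.88],
    [0, 0, -0.24, 0.265, 1.03],
    [0, 0, -0.27, 0.298, 1.17],
  ],
  newtons=30,
)

```text
t: 0.95
ee_pos: [401.3, 267.8, 256.3]
tool_rot: [0.519, 0.48, 0.519, -0.48]
wrist_force: [1.7, 0.7, 0.5]
opening: -0.004
```

```bash
sed -i 's/C=np.array(\[564.5/C=np.array([567/' h.py
cat >> h.py <<'E'
def togo(xt,yt,z,roll_z_tray=-90):
    st=state();R=Rn.from_quat(st['tool_rot'],scalar_first=True).as_matrix()
    w=T2W([xt,yt,z])[0]; d=R.T@(w-st['ee_pos'])
    tgt=YAW+np.radians(roll_z_tray);cur=np.arctan2(R[1,2],R[0,2]);r=(cur-tgt+np.pi)%(2*np.pi)-np.pi
    tp=Rn.from_euler('z',-YAW).as_matrix()@(st['ee_pos']-C)
    print('t',round(st['t'],2),'tray tcp',tp.round(1),'go(mm)',d.round(1),'roll',round(r,3),'F',st['wrist_force'].round(2),'op',round(st['opening'],3),'toolx',R[:,0].round(3))
E
python3 -c "
from h import *
togo(-90,160,256)"
```

```text
t 0.95 tray tcp [-147.8  290.3  256.3] go(mm) [  0.3  55.9 131.1] roll 0.015 F [1.66 0.69 0.53] op -0.004 toolx [ 0.     0.001 -1.   ]
```

Call:
play_rows(
  commands=[
    [0, 0, 0.02, 0.04, 0.015],
    [0, 0, 0.04, 0.08, 0.015],
    [0, 0, 0.05, 0.12, 0.015],
    [0, 0, 0.056, 0.145, 0.015],
    [0, 0.04, 0.056, 0.145, 0.015],
    [0, 0.08, 0.056, 0.145, 0.015],
    [0, 0.12, 0.056, 0.145, 0.015],
    [0, 0.146, 0.056, 0.145, 0.015],
  ],
)

```text
t: 1.75
ee_pos: [466.9, 129.3, 107.7]
tool_rot: [0.516, 0.482, 0.517, -0.484]
wrist_force: [-0.6, 0.7, 0.4]
opening: -0.001
```

```bash
python3 -c "
from h import *
s=snap('top','t2.png');th=np.radians(42)
overlay(s,'to2.png',(180,220,380,360),[(-90,1,th)],4)
s=snap('scene','s2.png')
overlay(s,'so2.png',(220,120,400,280),[(-90,1,th)],4)
togo(-90,109,110)"
```

```text
t 1.85 tray tcp [-92.4 147.6 107. ] go(mm) [-2.9  2.2 38.6] roll 0.005 F [0.26 0.41 0.26] op -0.001 toolx [-0.007 -0.004 -1.   ]
```

View pics/to2.png

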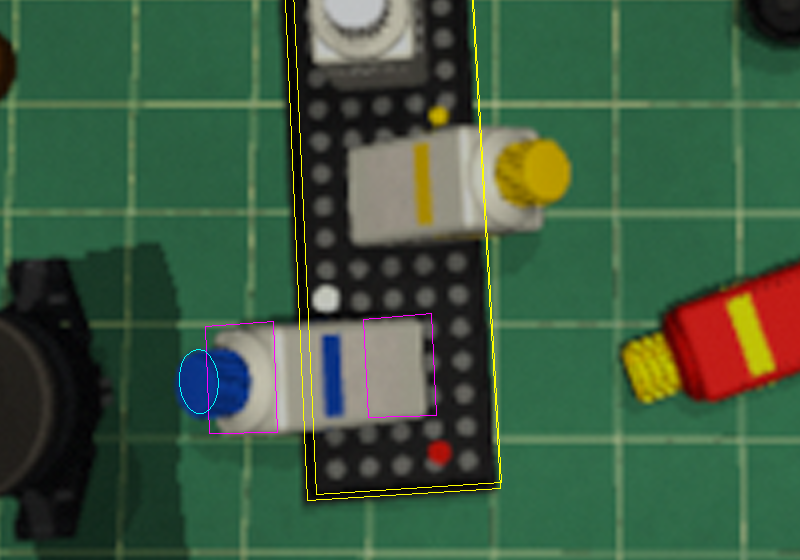

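View pics/so2.png

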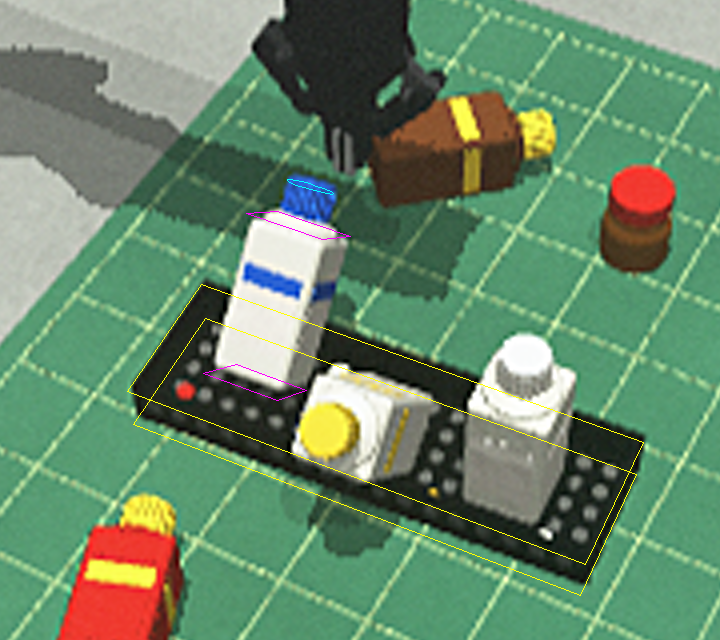

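Call:
play_rows(
  commands=[
    [0, 0, 0.002, 0.01, 0.005],
    [0, 0, 0.002, 0.02, 0.005],
    [0, 0, 0.002, 0.028, 0.005],
    [0, 0, 0.002, 0.033, 0.005],
    [0, 0, 0.002, 0.037, 0.005],
    [0, 0, 0.002, 0.041, 0.005],
    [0, 0, 0.002, 0.045, 0.005],
    [0, 0, 0.002, 0.049, 0.005],
  ],
)

```text
t: 2.65
ee_pos: [474.0, 81.1, 110.3]
tool_rot: [0.516, 0.484, 0.516, -0.484]
wrist_force: [-0.9, 0.6, 0.8]
opening: -0.002
```

Call:
play_rows(
  commands=[
    [0, 0, 0, 0.004, 0],
    [0, 0, 0, 0.008, 0],
    [0, 0, 0, 0.011, 0],
    [0, 0, 0, 0.014, 0],
    [0, 0, 0, 0.017, 0],
    [0, 0, 0, 0.019, 0],
    [0, 0, 0, 0.021, 0],
    [0, 0, 0, 0.023, 0],
  ],
)

```text
t: 3.45
ee_pos: [477.2, 60.5, 112.3]
tool_rot: [0.516, 0.486, 0.516, -0.482]
wrist_force: [-2.7, 5.9, 17.1]
opening: -0.001
```

```bash
python3 -c "
from h import *
s=snap('top','t3.png')
s=snap('scene','s3.png');cv2.imwrite('pics/s3.png',cv2.resize(s['color'][100:300,200:400],None,fx=3,fy=3))
togo(-90,66,110)"
```

```text
t 3.55 tray tcp [-84.9  78.6 112.4] go(mm) [ 2.4 -5.1 12.6] roll 0.001 F [-3.02  5.03 13.56] op -0.002 toolx [ 0.003  0.004 -1.   ]
```

View pics/s3.png

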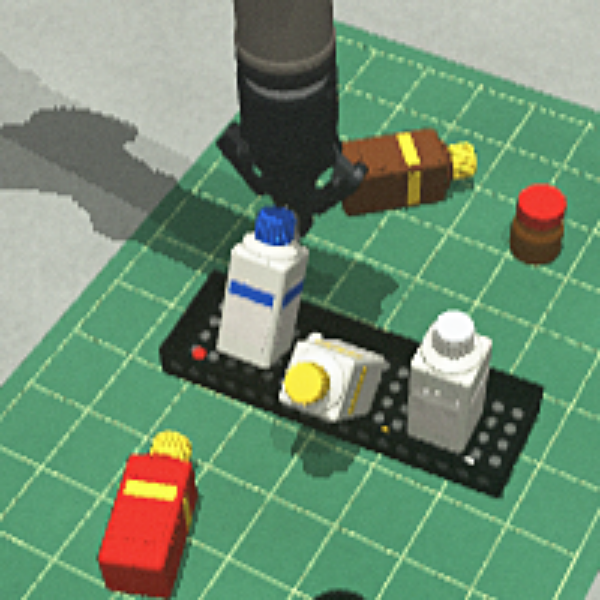

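```bash
python3 -c "
from h import *
s=snap('wrist','w3.png')
a=cv2.imread('pics/s3.png');
s=snap('scene','q.png');cv2.imwrite('pics/s3b.png',cv2.resize(s['color'][150:230,250:330],None,fx=8,fy=8,interpolation=cv2.INTER_CUBIC)[:600])
togo(-90,66,110)"
```

```text
t 3.65 tray tcp [-85.   78.7 112.4] go(mm) [ 2.3 -5.  12.7] roll 0.001 F [-2.04  5.03 13.17] op -0.0 toolx [ 0.003  0.004 -1.   ]
```

View pics/w3.png

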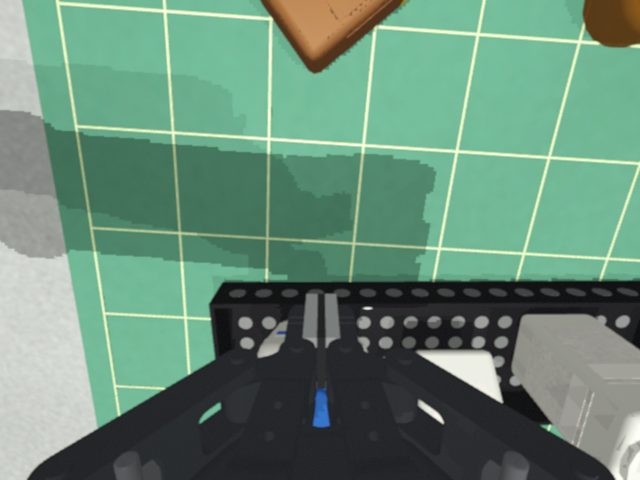

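View pics/s3b.png

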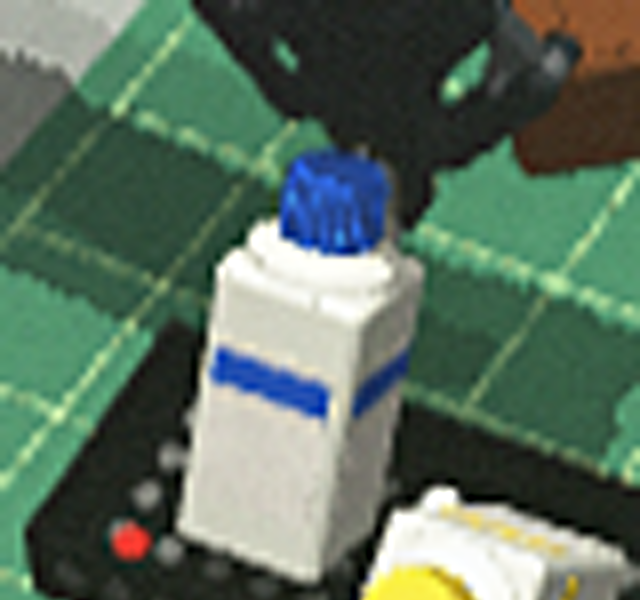

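View pics/t3.png

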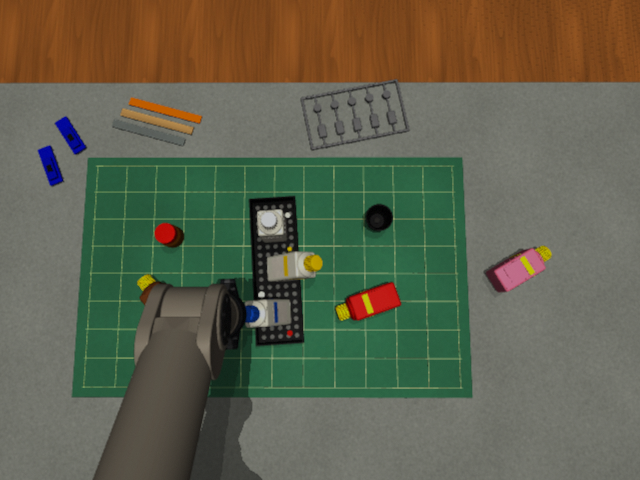

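Call:
play_rows(
  commands=[
    [0, -0.004, 0, 0, 0],
    [0, -0.008, 0, 0, 0],
    [0, -0.012, 0, 0, 0],
    [0, -0.016, 0, 0, 0],
    [0, -0.019, 0, 0, 0],
    [0, -0.019, 0, 0, 0],
  ],
)

```text
t: 4.25
ee_pos: [475.7, 58.2, 129.7]
tool_rot: [0.516, 0.484, 0.515, -0.484]
wrist_force: [0.8, 0.2, 0.4]
opening: 0.003
```

```bash
python3 -c "
from h import *
s=snap('scene','q.png');cv2.imwrite('pics/s4.png',cv2.resize(s['color'][130:230,230:330],None,fx=6,fy=6,interpolation=cv2.INTER_CUBIC)[:600])
togo(-90,66,130)"
```

```text
t 4.3 tray tcp [-86.9  76.5 129.4] go(mm) [-0.6 -3.1 10.5] roll 0.0 F [-0.18  0.03  0.5 ] op -0.002 toolx [ 0.  0. -1.]
```

View pics/s4.png

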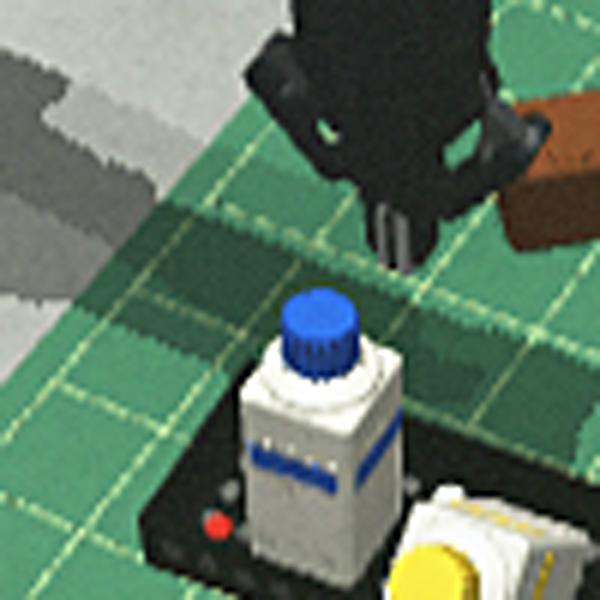

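Call:
play_rows(
  commands=[
    [0, -0.02, 0, -0.01, 0],
    [0, -0.06, 0, -0.01, 0],
    [0, -0.1, 0, -0.01, 0],
    [0, -0.125, 0.02, 0.02, 0],
    [0, -0.125, 0.04, 0.06, 0],
    [0, -0.125, 0.06, 0.1, 0],
    [0, -0.125, 0.07, 0.14, 0],
    [0, -0.125, 0.08, 0.18, 0],
  ],
)

```text
t: 5.1
ee_pos: [567.0, -117.7, 253.9]
tool_rot: [0.516, 0.484, 0.516, -0.484]
wrist_force: [0.3, 0.3, -0.1]
opening: -0.003
```

```bash
python3 -c "
from h import *
s=snap('top','t5.png')
s=snap('scene','s5.png')
togo(0,-145,122)"
```

```text
t 5.2 tray tcp [  -7.6 -111.   254.4] go(mm) [132.6   7.9  33.2] roll -0.01 F [-0.75 -0.56  0.28] op -0.002 toolx [ 0.    -0.005 -1.   ]
```

View pics/s5.png

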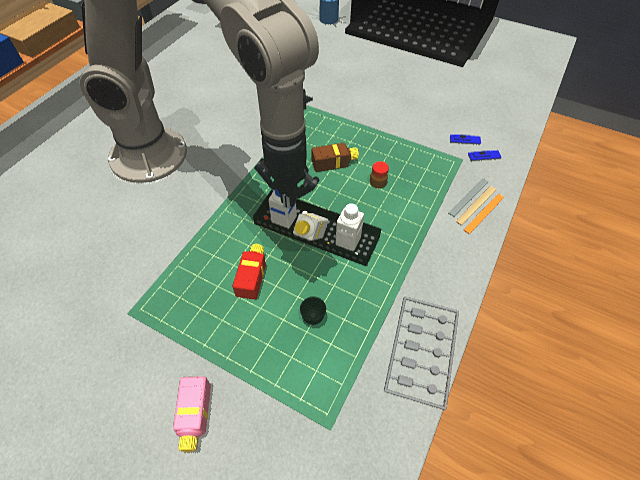

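Call:
play_rows(
  commands=[
    [0, 0, 0.008, 0.02, -0.01],
    [0, 0, 0.008, 0.036, -0.01],
    [0, 0.03, 0.008, 0.036, -0.01],
    [0, 0.07, 0.008, 0.036, -0.01],
    [0, 0.105, 0.008, 0.036, -0.01],
    [0, 0.13, 0.008, 0.036, -0.01],
    [0, 0.132, 0.008, 0.036, -0.01],
  ],
)

```text
t: 5.9
ee_pos: [574.0, -150.1, 118.5]
tool_rot: [0.516, 0.48, 0.521, -0.483]
wrist_force: [-0.3, 0.5, 0.1]
opening: -0.001
```

```bash
python3 -c "
from h import *
th=np.radians(42)
s=snap('top','t6.png');overlay(s,'to6.png',(200,200,400,360),[(0,-1,th)],4)
s=snap('scene','s6.png');overlay(s,'so6.png',(230,150,390,270),[(0,-1,th)],5)
togo(0,-109,122)"
```

```text
t 6.0 tray tcp [   1.  -139.   122.2] go(mm) [  0.2  -0.7 -30. ] roll 0.011 F [ 0.16 -1.04  1.02] op -0.002 toolx [-0.001  0.    -1.   ]
```

View pics/to6.png

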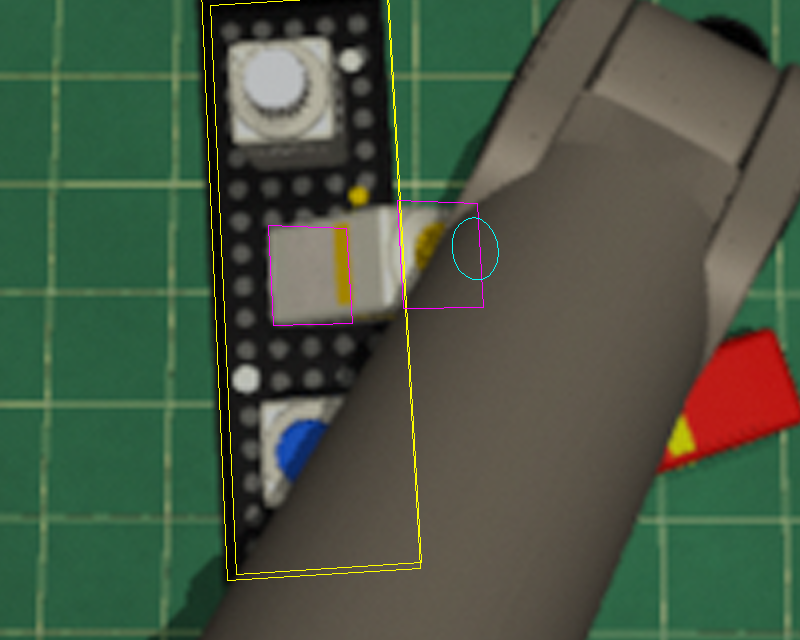

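View pics/so6.png

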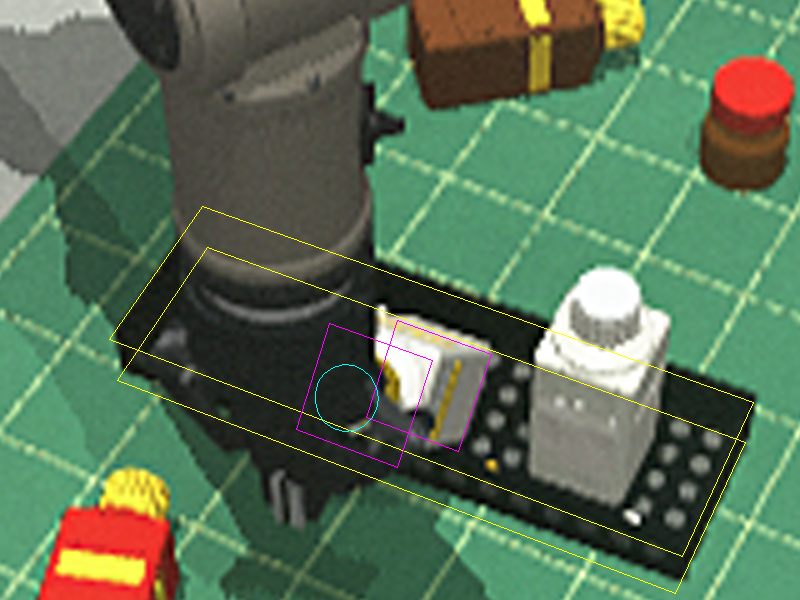

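Call:
play_rows(
  commands=[
    [0, 0, -0.001, -0.01, 0.01],
    [0, 0, -0.001, -0.02, 0.01],
    [0, 0, -0.001, -0.025, 0.01],
    [0, 0, -0.001, -0.03, 0.01],
    [0, 0, -0.001, -0.034, 0.01],
    [0, 0, -0.001, -0.038, 0.01],
    [0, -0.001, -0.001, -0.042, 0.01],
    [0, -0.002, -0.001, -0.046, 0.01],
  ],
)

```text
t: 6.8
ee_pos: [572.5, -106.1, 124.5]
tool_rot: [0.515, 0.484, 0.515, -0.484]
wrist_force: [0.3, 0.1, -0.7]
opening: 0.0
```

```bash
python3 -c "
from h import *
s=snap('scene','s7.png');cv2.imwrite('pics/s7.png',cv2.resize(s['color'][150:270,230:390],None,fx=5,fy=5))
togo(0,-66,130)"
```

```text
t 6.85 tray tcp [ -0.2 -92.5 124.5] go(mm) [ -5.5   0.2 -26.5] roll 0.001 F [0.19 1.29 0.44] op 0.006 toolx [ 0.     0.001 -1.   ]
```

View pics/s7.png

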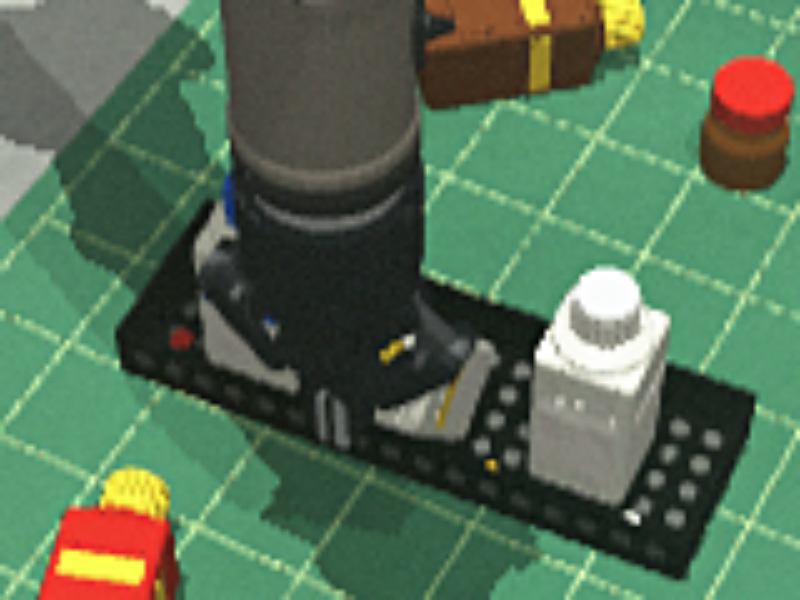

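Call:
play_rows(
  commands=[
    [0, -0.001, 0, -0.004, 0],
    [0, -0.002, 0, -0.008, 0],
    [0, -0.004, 0, -0.011, 0],
    [0, -0.006, 0, -0.014, 0],
    [0, -0.008, 0, -0.017, 0],
    [0, -0.009, 0, -0.019, 0],
    [0, -0.009, 0, -0.021, 0],
    [0, -0.009, 0, -0.023, 0],
  ],
)

```text
t: 7.65
ee_pos: [571.0, -82.9, 133.3]
tool_rot: [0.515, 0.484, 0.516, -0.484]
wrist_force: [0.7, -0.5, -0.4]
opening: 0.001
```

```bash
python3 -c "
from h import *
s=snap('scene','s8.png');cv2.imwrite('pics/s8.png',cv2.resize(s['color'][150:270,230:390],None,fx=5,fy=5))
s=snap('wrist','w8.png')
togo(0,-66,130)"
```

```text
t 7.75 tray tcp [ -0.4 -70.1 133.2] go(mm) [ 3.2  0.4 -4.1] roll 0.001 F [ 0.26 -0.59  0.13] op -0.001 toolx [-0.  0. -1.]
```

View pics/s8.png

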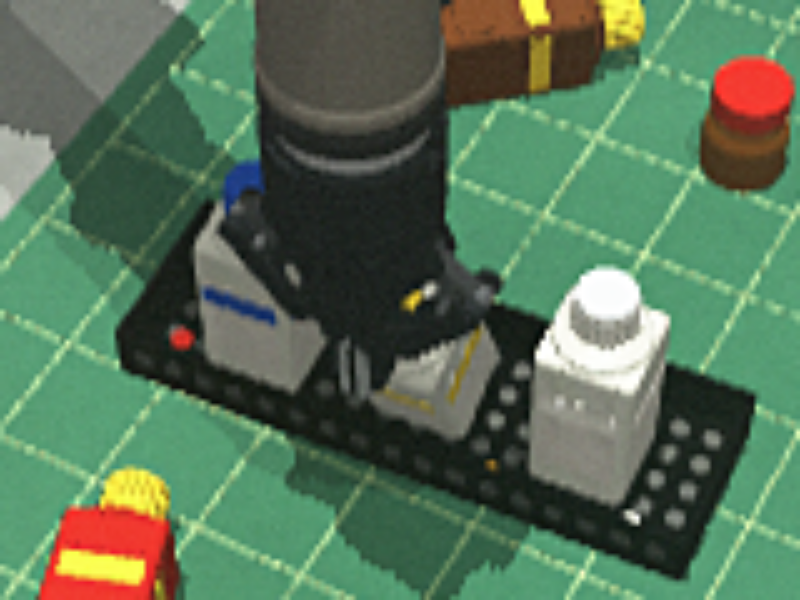

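View pics/w8.png

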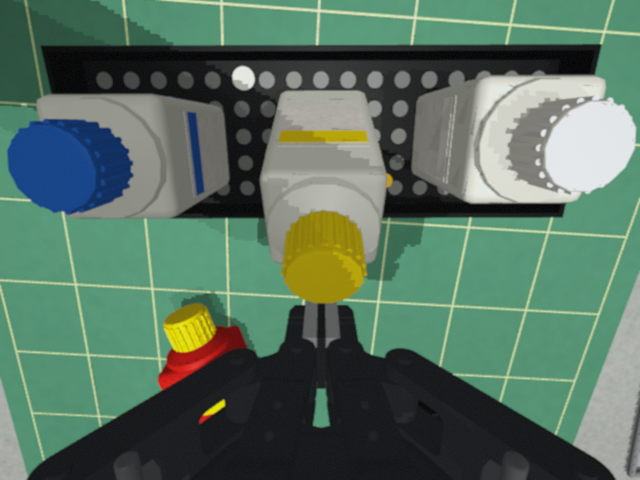

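Call:
play_rows(
  commands=[
    [0, 0, 0, -0.002, 0],
    [0, 0, 0, -0.004, 0],
    [0, 0, 0, -0.006, 0],
    [0, 0, 0, -0.008, 0],
    [0, 0, 0, -0.01, 0],
    [0, 0, 0, -0.01, 0],
    [0, 0, 0, -0.01, 0],
  ],
)

```text
t: 8.45
ee_pos: [570.4, -73.0, 133.3]
tool_rot: [0.516, 0.484, 0.516, -0.484]
wrist_force: [-0.2, 0.1, -0.3]
opening: -0.0
```

```bash
python3 -c "
from h import *
s=snap('wrist','w9.png')
togo(0,-66,130)"
```

```text
t 8.5 tray tcp [ -0.4 -60.5 133.3] go(mm) [3.3 0.4 5.5] roll 0.0 F [-0.37  0.16 -0.02] op 0.002 toolx [ 0.  0. -1.]
```

View pics/w9.png

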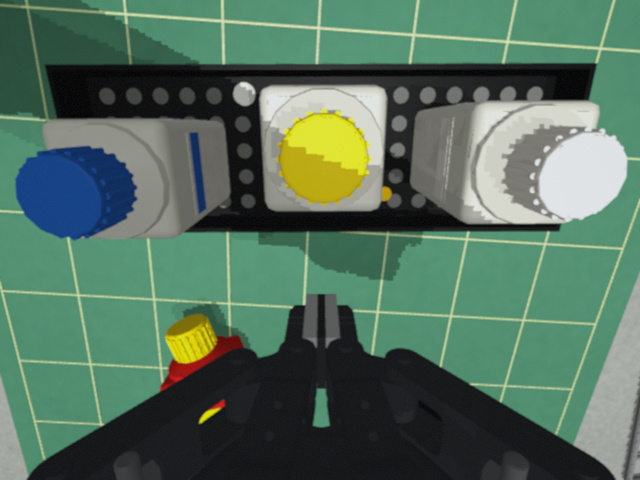

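Yellow has rocked upright. I'll retreat, raise the tool and check all bottles.

Call:
play_rows(
  commands=[
    [0, 0, 0, 0.02, 0],
    [0, -0.02, 0, 0.05, 0],
    [0, -0.06, 0, 0.09, 0],
    [0, -0.1, 0, 0.13, 0],
    [0, -0.14, 0, 0.17, 0],
    [0, -0.17, 0, 0.21, 0],
    [0, -0.17, 0, 0.25, 0],
    [0, -0.17, 0, 0.25, 0],
  ],
)

```text
t: 9.3
ee_pos: [583.9, -331.3, 306.1]
tool_rot: [0.516, 0.485, 0.511, -0.488]
wrist_force: [-0.4, -0.5, -0.4]
opening: 0.005
```

```bash
python3 -c "
from h import *
bs=[(-90,1,0),(0,-1,0)]
s=snap('top','t10.png');overlay(s,'to10.png',(140,180,400,360),bs,3)
s=snap('scene','s10.png');overlay(s,'so10.png',(210,130,390,270),bs,4)
togo(0,-66,130)"
```

```text
t 9.4 tray tcp [  -1.7 -313.2  303.5] go(mm) [ 173.2    0.6 -247.4] roll -0.004 F [0.65 1.19 0.08] op 0.001 toolx [ 0.    -0.001 -1.   ]
```

View pics/to10.png

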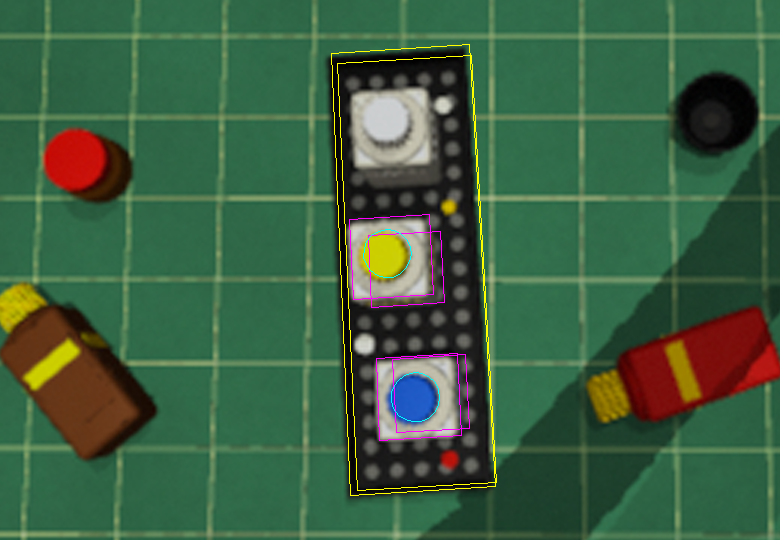

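View pics/so10.png

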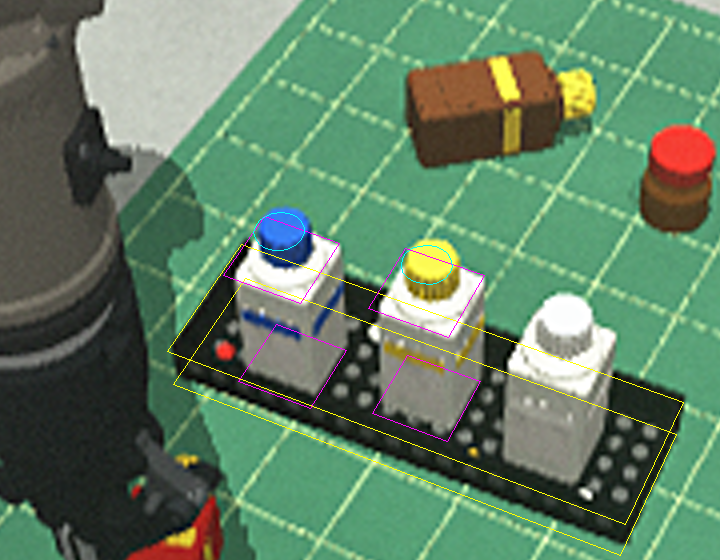

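Call:
play_rows(
  commands=[
    [0, 0, 0, 0, 0],
    [0, 0, 0, 0, 0],
    [0, 0, 0, 0, 0],
    [0, 0, 0, 0, 0],
  ],
)

```text
t: 9.8
ee_pos: [586.5, -321.2, 303.0]
tool_rot: [0.516, 0.484, 0.516, -0.483]
wrist_force: [-0.4, -0.3, 0.6]
opening: 0.004
```

```bash
python3 -c "
from h import *
print(close_job())"
```

```text
the job is handed in; nothing more can be done
None
```

I pushed the blue-capped bottle and then the yellow-capped one back up with the closed fingertips, and both now stand upright in the tray. The job was handed in at about 9.8 s.

- **Final check:** in the last top and scene pictures both bottles match the upright model in the tray. In the top view they agree within a few mm; in the scene view there is a constant offset of about 4 mm, present from the start. The white-capped bottle, cup, jar and look-alikes look unmoved by eye, and the arm is clear of everything.
- **What went wrong:** during the blue push the cap appears to have caught under the gripper's knuckles, with about 17 N upward on the wrist. This was the highest wrist force I read, at the end of a call. I raised the tool 19 mm and the bottle went upright. I pushed the yellow one with the tool 10–20 mm higher, and there was no noticeable force.

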